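Roll a porcelain cylinder into its painting cradle

ROBOT

A 6-joint arm with a two-finger parallel gripper is mounted at the origin on the work surface. World frame = base frame: x ahead of the robot, y to its left, z up, the work surface at z = 0. Lengths are in m, angles in rad, forces in N, time in s.
With the tool pointing down it reaches from about 0.3 to 0.85 m from the base axis. Payload 4.2 kg.
Tool frame: the origin (TCP) lies on the centre line of the jaws, within the pads' length; the fingertips stand nose_length ahead of it and the grasp point (between the pads) lies 6 mm ahead of it (nose_length is the distance from the TCP to the fingertips, in m); z points along the fingers, y is the line along which they close (so a half turn about z gives the same grasp; the last joint's range is limited). The gripper opens to 91 mm and grips with 3 to 60 N. Pads are 32 mm wide; open, the fingers measure 118 mm over their backs; the gripper's body (76 mm by 178 mm) begins 60 mm behind the grasp point.
Start: joints at [-1.244, 0.32, 1.565, -0, 1.257, -0.02], TCP at [0.195, -0.541, 0.239] pointing down, gripper open.
Joint ranges: [-3.11, 3.11], [-0.84, 2.01], [0.21, 2.61], [-1.34, 4.49], [0.05, 2.63], [-2.56, 2.56]. Speed limits (rad/s): [2.57, 2.57, 3.14, 3.14, 3.14, 3.14].

INTERFACE

Orientations are given as [roll, pitch, yaw] about the fixed x, y, z axes, in that order (R = Rz(yaw) Ry(pitch) Rx(roll)).
In Python, from rig import get_state, get_image, calibration, hand_in, nose_length gives the robot as it stands.
- The arm moves only by the tool jog_arm, never from a script. Its argument "steps" is a list of rows, each an object with "travel": the shift along the tool's x, y, z in mm, a list of three; "turn": the turn about the tool's z in rad; "fingers": the opening in per cent of the stroke, from 0 (shut) to 100 (fully open). A call has 1 to 10 rows; each row shifts and turns the commanded pose from where the row before left it, along the tool's axes as they then stand; what a row does not reach is not made up. A row lasts 1/10 s, in which the tool goes at most 50 mm and 8.59 degrees, less where a joint would pass 70% of its speed; a pose out of reach is approached as far as the arm can. A call is refused whole if a number of a shift passes 50 or a number of a turn 0.15, either way. A call with a gripper value outside its range is refused whole. The fingers move at their own pace and stop on an object; the grip force is fixed at half the most. Time passes only in rows, so rows that do not move let the fingers close. It gives the time, the measured TCP pose, the force, the opening and the grip force at its end, in the units of the state.
- get_state(): the state, without advancing time (a new reading comes with each control period).
- get_image(name): name is "side" or "top"; returns (picture, depth): 480x640x3 uint8, red, green, blue; 480x640 float32, m along the optical axis (not along the pixel's ray), 0 where there is no reading.
- calibration(name): a dict with "fx", "fy", "cx", "cy" (pixels), "D" ([k1, k2, p1, p2, k3] as OpenCV has them; the pictures are not rectified), "R" (3x3) and "t" (3): a world point X has camera coordinates R X + t. Camera axes: x right, y down, z forward; pixel columns grow to the right and rows downward; lengths in m; the calibration is good to about 2 mm. A picture is of the moment at which its call begins. calibration takes no time and is no camera call.
- hand_in(): hands the job in; it is judged then, once.
The state is a dict: "clock": time; "joints": joint angles; "joint_vel": joint speeds; "joint_efforts": joint torques, N m; "eef_pos": TCP position; "eef_rot": TCP orientation; "ft_force": force on the tool from outside, world axes, zero at the start; "ft_torque": the same for the moment, N m; "grip_width": finger opening in m; "finger_force": force on a finger pad.
Only numpy, scipy, OpenCV 4.12 (cv2) and the standard library are available. Lean on these libraries where they do the work, as an engineer would, in place of code of your own. Each camera call takes 0.05 s, during which the arm holds its last target. There are 200 camera calls.

TASK

Without gripping or lifting it, roll the white porcelain cylinder along the bench with your fingertips, up the ramp of the wooden cradle and into its V-groove. Once it lies in the groove, push it lengthwise by its end until it rests against the cradle's stop, and leave it there at rest. Leave all the other things on the bench where they are.

Things in the scene. Friction and masses are not known exactly. Their poses are not given: they have to be found in the camera images.
- cylinder: Smooth glazed white porcelain cylinder, thin blue band near each end, 56 mm diameter, 130 mm long, flat ends, 0.25 to 0.5 kg, friction about 0.4. Lies on its side on the bench beside the cradle (its +y or -y side) and rolls freely. Origin in the middle of its axis (28 mm above the bench); x along its length, within 0.2 rad of the cradle's x at the start; y and z turn as it rolls.
- cradle: Light wooden block fixed to the bench. Origin on the bench under the groove's bottom line, z up. V-groove along x from -115 to +65 mm, sides at 30 degrees: bottom 4 mm high at y = 0, crests 16 mm high at y = +-21 mm; outside them ramps fall at 16 degrees to the bench at y = +-77 mm. The cylinder in the groove has its axis 36 mm above the bench, and its origin at x = 0 when against the stop.
- stop (a point): Middle of the stop's inner face, 36 mm above the bench. The stop is an upright wooden plate at the groove's +x end, 56 mm wide along the cradle's y, 12 mm thick, 60 mm high, inner face 65 mm from the cradle's origin (+x). The groove's other end is open. The cylinder starts 20 to 45 mm short of the stop along x, its axis 160 to 190 mm to the side of the groove.
- jar: White lidded porcelain jar, 54 mm diameter, 68 mm high, standing on the side of the cradle opposite the cylinder; origin at the centre of its base. Not to be disturbed.
- dish: Small white open ink dish, 80 mm diameter, 22 mm high, beyond the cradle's stop; origin at the centre of its base. Not to be disturbed.
- cup: Blue-glazed open water cup, 64 mm diameter, 65 mm high, beyond the cradle's stop; origin at the centre of its base. Not to be disturbed.
- bottle: Amber glass bottle, 48 mm diameter, 110 mm high, out to the left; origin at the centre of its base. Not to be disturbed.
- tape: Flat roll of brown tape, 90 mm diameter, 20 mm high, lying out to the right; origin at the centre of its base. Not to be disturbed.
Not all that is in view belongs to the job. Leave any purple or yellow look-alike of the cylinder alone.

How it is judged:
On the way, in this order (a step that is already met when the one before it is completed fails the run):
1. the cylinder rolls along the bench (turned by at least a sixth of a turn) (angle between cylinder's own z axis and vertical above 1.05 rad and height (world z) of cylinder below 0.05 m).
2. the cylinder lies in the groove (y of cylinder in the frame of cradle between -0.004 and 0.004 m and z of cylinder in the frame of cradle between 0.032 and 0.0405 m and angle between the x axis of cylinder and the x axis of cradle, either way round below 0.06 rad), for 0.2 s.
3. the cylinder is up against the stop (x of cylinder in the frame of cradle above -0.004 m), for 0.2 s.
At the end, for the whole second after the job is handed in: The cylinder lies in the groove (axis within 4 mm of the groove's middle, at seat height within about 4 mm, parallel within 0.06 rad), its end within 4 mm of the stop, at rest; jar, dish, cup, bottle and tape within 20 mm of where they began (all of step 2 and x of cylinder in the frame of cradle above -0.004 m and linear speed of cylinder below 0.01 m/s and angular speed of cylinder below 0.3 rad/s and distance of each of jar, dish, cup, bottle, tape from where it was at the start of the episode below 0.02 m); the robot touches nothing.
It fails at once if the cylinder is lifted (its axis more than 50 mm above the bench; on a crest it is at 44 mm) (height (world z) of cylinder above 0.05 m).
It fails at once if the cylinder is lifted off the bench beside the cradle (more than 8 mm up while over 105 mm from the groove) (height (world z) of cylinder above 0.036 m and (y of cylinder in the frame of cradle above 0.105 m or y of cylinder in the frame of cradle below -0.105 m)).
It fails at once if the cylinder is upended (angle between cylinder's own x axis and vertical below 1 rad).
It fails at once if another thing is pushed from its place by more than 20 mm (distance of any of jar, dish, cup, bottle, tape from where it was at the start of the episode above 0.02 m).
It fails at once if another thing is tipped over (angle between any of jar, dish, cup, bottle, tape's own z axis and vertical above 0.5 rad).
It also fails if it takes over 54 s, if anything falls off the work surface, if the arm or the gripper's body presses on something with over 40 N, if the wrist force passes 120 N, or if a joint passes its speed limit or range.

## Working session

There is one attempt and no reset: what is moved stays moved. The work goes in short steps, Python scripts to look and compute and a tool call to move; the robot and the scene stay as the last step left them, time stands still between calls to the robot, and variables do not carry over. Pictures are saved under pics/ and viewed, at most 10 in all, crops included, and the job is handed in when it is done.

Besides the shell and the picture viewer there is one more tool, called after "Request:" by a JSON object that holds its "name" and its "arguments", one argument or row to a line. jog_arm: Moves the arm, as the interface text tells. Its arguments: {"type":"object","properties":{"steps":{"type":"array"}},"required":["steps"]}

```bash
mkdir -p pics; python3 - <<'E'
from rig import *
import cv2,numpy as np
for n in("top","side"):
    p,d=get_image(n); cv2.imwrite(f"pics/{n}0.png",p[:,:,::-1]); np.save(f"pics/{n}0.npy",d)
    c=calibration(n); print(n,c)
s=get_state();print(s,nose_length() if callable(nose_length) else nose_length)
E
```

```text
top {'fx': 612.417476715117, 'fy': 612.417476715117, 'cx': 326.5552272586632, 'cy': 231.12134471742772, 'D': array([-0.16395466,  0.        ,  0.        ,  0.        ,  0.        ]), 'R': array([[-0.01827537, -0.99960978, -0.02112566],
       [-0.99140011,  0.02085563, -0.12919315],
       [ 0.12958333,  0.01858293, -0.99139439]]), 't': array([0.00883549, 0.48610366, 1.58992947])}
side {'fx': 481.99573694776456, 'fy': 481.99573694776456, 'cx': 318.0667504370124, 'cy': 245.20799194339773, 'D': array([-0.05781929,  0.        ,  0.        ,  0.        ,  0.        ]), 'R': array([[-0.9522285 , -0.30471833, -0.02018999],
       [-0.17885001,  0.61004253, -0.77192019],
       [ 0.24753498, -0.73143342, -0.63539876]]), 't': array([0.46043622, 0.14328801, 1.08567485])}
{'clock': 0.1, 'joints': array([-1.24395642e+00,  3.20247390e-01,  1.56552248e+00, -1.22883210e-05,
        1.25738036e+00, -2.00232159e-02]), 'joint_vel': array([-0.00236892, -0.00164708, -0.00392871, -0.00054144,  0.00077702,
        0.00120035]), 'joint_efforts': array([-1.78939565e-03, -4.13334310e+01, -2.32506162e+01,  7.27951527e-02,
        4.21688729e-02, -4.80732672e-05]), 'eef_pos': array([ 0.19533023, -0.54039062,  0.23820657]), 'eef_rot': array([-3.14003516e+00, -1.95041443e-05,  3.46866905e-01]), 'ft_force': array([ 0.14576071, -0.05033265, -0.0320013 ]), 'ft_torque': array([ 0.00023753, -0.0062769 ,  0.0290922 ]), 'finger_force': 0.0, 'grip_width': 0.09123053480869847} 0.025
```

View pics/top0.png

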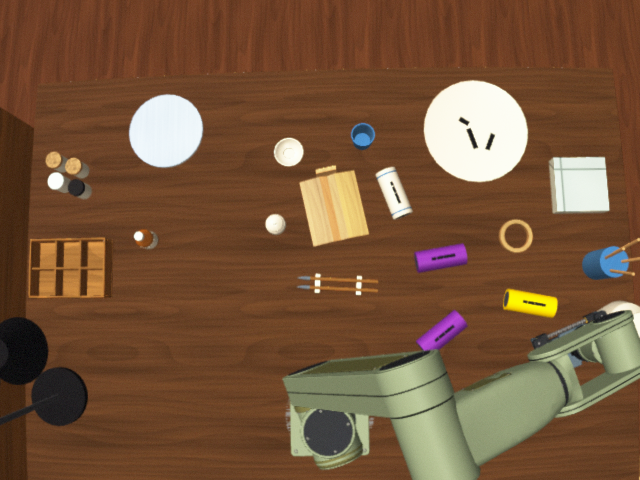

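View pics/side0.png

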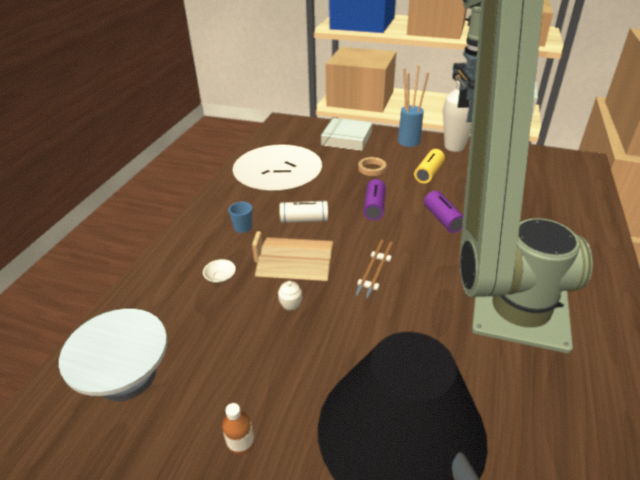

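The top view shows the cradle at about (335,208) with its stop at (326,169). The white cylinder is at (394,193) on its right (-y) side, and the jar is at (275,224). The purple cylinder nearest to it is at (441,257), and the cup is at (363,135).

```bash
cat >h.py <<'E'
import numpy as np,cv2
from rig import *
from scipy.optimize import least_squares
def cloud(n,p=None,d=None):
    if p is None:p,d=get_image(n)
    c=calibration(n);K=np.array([[c['fx'],0,c['cx']],[0,c['fy'],c['cy']],[0,0,1]])
    v,u=np.mgrid[:480,:640]
    q=cv2.undistortPoints(np.stack([u.ravel(),v.ravel()],1).astype(float)[:,None],K,c['D'])[:,0]
    z=d.ravel()[:,None].astype(float)
    return ((np.hstack([q,np.ones_like(z)])*z-c['t'])@c['R']).reshape(480,640,3),p
E
python3 - <<'E'
from h import *
p=cv2.imread('pics/top0.png')[:,:,::-1]
W,_=cloud('top',p,np.load('pics/top0.npy'))
hsv=cv2.cvtColor(np.ascontiguousarray(p),cv2.COLOR_RGB2HSV)
def sel(m,x0,x1,y0,y1):
    k=np.zeros(m.shape,bool);k[y0:y1,x0:x1]=1;return m&k
m=sel((hsv[...,2]>130)&(hsv[...,1]>50),295,375,160,250)
P=W[m];print('cradle n',len(P),P.min(0),P.max(0))
def prof(y):
    a=abs(y);return np.where(a<21,4+a*12/21,np.maximum(16-(a-21)*16/56,0))/1000.
r=cv2.minAreaRect((P[P[:,2]<.03][:,:2]*1000).astype(np.float32));print('rect',r)
Q=P[P[:,2]<.022]
best=None
for th in np.arange(-.3,.5,.01):
    f=lambda a:prof(1000*(-np.sin(a[1])*Q[:,0]+np.cos(a[1])*Q[:,1]-a[0]))+a[2]-Q[:,2]
    n0=np.median(-np.sin(th)*Q[:,0]+np.cos(th)*Q[:,1])
    s=least_squares(f,[n0,th,0],loss='soft_l1',f_scale=.002)
    if best is None or s.cost<best.cost:best=s
n,th,dz=best.x;print('fit n,th,dz',best.x,np.sqrt(best.cost/len(Q)))
c,s=np.cos(th),np.sin(th)
L=P[:,0]*c+P[:,1]*s;N=-P[:,0]*s+P[:,1]*c-n
low=P[:,2]<.022
print('along pct',np.percentile(L[low],[0,.5,1,2,50,98,99,99.5,100]),'lat',np.percentile(N[low],[0,.5,1,99,99.5,100]))
T=P[:,2]>.03;print('stop n',T.sum(),L[T].min(),L[T].max(),np.percentile(L[T],[5,50,95]),N[T].min(),N[T].max(),P[T][:,2].max())
m=sel((p.min(2)>120),370,418,160,225);C=W[m];C=C[C[:,2]>.025]
ctr=C.mean(0);u,S,v=np.linalg.svd(C[:,:2]-C[:,:2].mean(0));print('cyl',len(C),ctr,C.max(0),v[0])
r=cv2.minAreaRect((C[:,:2]*1000).astype(np.float32));print(r, np.arctan2(v[0,1],v[0,0]))
E
```

```text
cradle n 4054 [ 0.27605634 -0.11219194 -0.01020327] [0.68835472 0.08332606 1.63923507]
rect ((582.269775390625, -14.39202880859375), (241.72763061523438, 157.25604248046875), 11.742817878723145)
fit n,th,dz [-1.29056454e-01  1.98311815e-01  1.39134348e-04] 0.0019717095262639078
along pct [0.44737552 0.4484469  0.44914518 0.45106338 0.53904159 0.62910014
 0.63303831 0.65552396 0.68848376] lat [-0.07876594 -0.07737622 -0.07642538  0.07692836  0.07765185  0.07920161]
stop n 142 0.26456760081056574 0.640387701388634 [0.2645676  0.63124324 0.63934375] -0.026450938819983366 0.04442251838188038 1.6392350746735564
cyl 940 [ 0.58260814 -0.17778678  0.0572537 ] [ 0.65327033 -0.0308515   1.63923507] [-0.98778749 -0.15580716]
((454.1993408203125, -142.04371643066406), (113.9419937133789, 404.2420959472656), 73.76998138427734) -2.985148117455176
```

```bash
cat >>h.py <<'E'
th=0.1983;O=np.array([0.5635*np.cos(th)+.1291*np.sin(th),0.5635*np.sin(th)-.1291*np.cos(th)])
R2=np.array([[np.cos(th),np.sin(th)],[-np.sin(th),np.cos(th)]])
def cr(P): P=np.array(P,float);P[...,:2]=(P[...,:2]-O)@R2.T;return P
def cyl(p,W,lo=.03):
    D=cr(W);m=(p.min(2)>110)&(p.max(2)-p.min(2).astype(int)<90)&(D[...,2]>lo)&(D[...,2]<.08)&(abs(D[...,0])<.13)&(D[...,1]>-.26)&(D[...,1]<.028)
    m=cv2.morphologyEx(m.astype(np.uint8),cv2.MORPH_OPEN,np.ones((3,3)))
    n,l,s,c=cv2.connectedComponentsWithStats(m);k=1+np.argmax(s[1:,4]);C=D[l==k]
    r=cv2.minAreaRect((C[:,:2]*1000).astype(np.float32));v=np.linalg.svd(C[:,:2]-C[:,:2].mean(0))[2][0]
    print('cyl',len(C),C.mean(0).round(4),'ztop',np.percentile(C[:,2],97),'yaw',np.arctan(v[1]/v[0]),r)
def tool():
    s=get_state();print('t',s['clock'],'tcp cr',cr(s['eef_pos']).round(4),'rpy',s['eef_rot'].round(3),'F',s['ft_force'].round(1),'g',s['grip_width'])
E
python3 - <<'E'
from h import *
p=cv2.imread('pics/top0.png')[:,:,::-1]
W,_=cloud('top',p,np.load('pics/top0.npy'))
cyl(p,W);tool();print(O)
D=cr(W)
for a in((441,257),(417,268),(466,247),(515,236),(363,135),(275,224)): print(a,D[a[1],a[0]].round(3))
E
```

```text
cyl 940 [-0.0255 -0.1615  0.0507] ztop 0.06044417222074554 yaw 0.156591559364215 ((-25.39974594116211, -163.59429931640625), (131.1664581298828, 53.659942626953125), 8.548589706420898)
t 0.1 tcp cr [-0.4785 -0.4392  0.2382] rpy [-3.14  -0.     0.347] F [ 0.1 -0.1 -0. ] g 0.09123053480869847
[ 0.57789011 -0.01555886]
(441, 257) [-0.221 -0.243  0.054]
(417, 268) [-0.234 -0.181  0.016]
(466, 247) [-0.207 -0.326  0.002]
(515, 236) [-0.208 -0.464  0.004]
(363, 135) [ 0.155 -0.123  0.006]
(275, 224) [-0.043  0.16   0.061]
```

Request:
{"name": "jog_arm", "arguments": {
  "steps": [
    {"travel": [0, 0, 0], "turn": -0.142, "fingers": 100},
    {"travel": [0, 0, 0], "turn": -0.142, "fingers": 100},
    {"travel": [0, 0, 0], "turn": -0.142, "fingers": 100},
    {"travel": [0, 0, 0], "turn": -0.142, "fingers": 100},
    {"travel": [0, 0, 0], "turn": -0.142, "fingers": 100},
    {"travel": [0, 0, 0], "turn": -0.142, "fingers": 100},
    {"travel": [0, 0, 0], "turn": -0.142, "fingers": 100},
    {"travel": [0, 0, 0], "turn": -0.142, "fingers": 100},
    {"travel": [0, 0, 0], "turn": -0.142, "fingers": 100},
    {"travel": [0, 0, 0], "turn": -0.142, "fingers": 100}
  ]
}}

```text
clock: 1.1
eef_pos: [0.1953, -0.5405, 0.2385]
eef_rot: [-3.141, -0.001, 1.773]
ft_force: [0.3, -0.4, -0.6]
grip_width: 0.0915
finger_force: 0.0
```

Request:
{"name": "jog_arm", "arguments": {
  "steps": [
    {"travel": [18, 45, 0], "turn": 0, "fingers": 100},
    {"travel": [18, 45, 0], "turn": 0, "fingers": 100},
    {"travel": [18, 45, 0], "turn": 0, "fingers": 100},
    {"travel": [18, 45, 0], "turn": 0, "fingers": 100},
    {"travel": [18, 45, 0], "turn": 0, "fingers": 100},
    {"travel": [18, 45, 0], "turn": 0, "fingers": 100},
    {"travel": [18, 45, 0], "turn": 0, "fingers": 100},
    {"travel": [18, 45, 0], "turn": 0, "fingers": 100},
    {"travel": [18, 45, 0], "turn": 0, "fingers": 100},
    {"travel": [0, 0, 0], "turn": -0.15, "fingers": 100}
  ]
}}

```text
clock: 2.1
eef_pos: [0.5655, -0.2991, 0.2378]
eef_rot: [3.14, -0.001, 1.926]
ft_force: [-1.3, 0.2, -0.5]
grip_width: 0.0911
finger_force: 0.0
```

```bash
python3 -c "from h import *;tool()"
```

```text
t 2.1 tcp cr [-0.068  -0.2755  0.2378] rpy [ 3.140e+00 -1.000e-03  1.926e+00] F [-1.3  0.2 -0.5] g 0.09110367215338745
```

Request:
{"name": "jog_arm", "arguments": {
  "steps": [
    {"travel": [7, 30, 0], "turn": 0, "fingers": 100},
    {"travel": [8, 30, 0], "turn": 0, "fingers": 100},
    {"travel": [0, 0, 36], "turn": 0, "fingers": 100},
    {"travel": [0, 0, 36], "turn": 0, "fingers": 100},
    {"travel": [0, 0, 36], "turn": 0, "fingers": 100},
    {"travel": [0, 0, 36], "turn": 0, "fingers": 100},
    {"travel": [0, 0, 25], "turn": 0, "fingers": 100},
    {"travel": [0, 0, 15], "turn": 0, "fingers": 100},
    {"travel": [0, 0, 9], "turn": 0, "fingers": 100},
    {"travel": [0, 0, 0], "turn": 0, "fingers": 100}
  ]
}}

```text
clock: 3.1
eef_pos: [0.6122, -0.2685, 0.0452]
eef_rot: [-3.141, -0.001, 1.917]
ft_force: [0.1, 0.1, 0.2]
grip_width: 0.0914
finger_force: 0.0
```

```bash
python3 - <<'E'
from h import *
tool()
W,p=cloud('top',*get_image('top'));cyl(p,W);cv2.imwrite('pics/a.png',cv2.resize(p[120:290,250:480,::-1],None,fx=3,fy=3))
E
```

```text
t 3.1 tcp cr [-0.0162 -0.2547  0.0452] rpy [-3.141e+00 -1.000e-03  1.917e+00] F [0.1 0.1 0.2] g 0.09141313387190558
cyl 677 [-0.0094 -0.1555  0.0501] ztop 0.06076632047555259 yaw -0.04392236368713852 ((-17.90899658203125, -162.9952392578125), (116.77931213378906, 55.095951080322266), 9.07480525970459)
```

View pics/a.png

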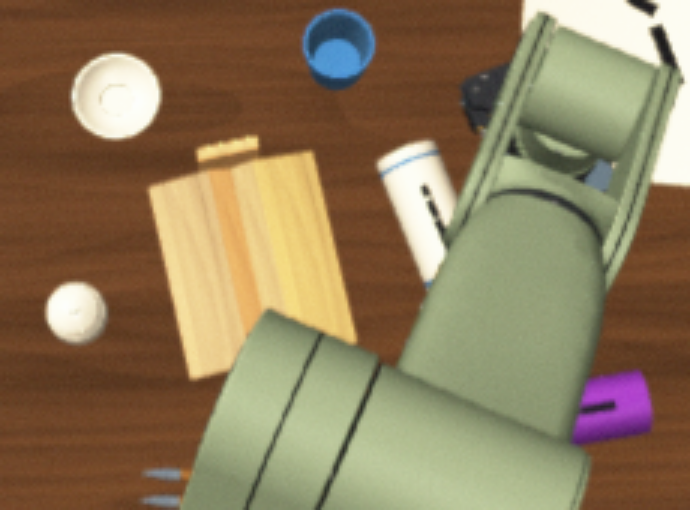

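The cylinder hasn't moved: its visible end is at about (410,155) in the crop. The arm hides its other end. Next I approach and make contact.

Request:
{"name": "jog_arm", "arguments": {
  "steps": [
    {"travel": [15, 0, 0], "turn": 0, "fingers": 100},
    {"travel": [15, 0, 0], "turn": 0, "fingers": 100},
    {"travel": [6, 0, 0], "turn": 0, "fingers": 100},
    {"travel": [4, 0, 0], "turn": 0, "fingers": 100},
    {"travel": [2, 0, 0], "turn": 0, "fingers": 100},
    {"travel": [2, 0, 0], "turn": 0, "fingers": 100},
    {"travel": [2, 0, 0], "turn": 0, "fingers": 100},
    {"travel": [2, 0, 0], "turn": 0, "fingers": 100},
    {"travel": [2, 0, 0], "turn": 0, "fingers": 100},
    {"travel": [2, 0, 0], "turn": 0, "fingers": 100}
  ]
}}

```text
clock: 4.15
eef_pos: [0.5948, -0.2196, 0.0458]
eef_rot: [-3.141, -0.0, 1.917]
ft_force: [-0.7, 0.7, -0.5]
grip_width: 0.0915
finger_force: 0.1
```

```bash
python3 - <<'E'
from h import *
tool()
for n in('top','side'):
    W,p=cloud(n,*get_image(n));cyl(p,W);cv2.imwrite(f'pics/b{n}.png',p[:,:,::-1])
cv2.imwrite('pics/b.png',cv2.resize(p[160:320,190:400,::-1],None,fx=3,fy=3))
E
```

```text
t 4.15 tcp cr [-0.0236 -0.2034  0.0458] rpy [-3.141 -0.     1.917] F [-0.7  0.7 -0.5] g 0.09145870412950435
cyl 276 [ 0.0126 -0.1381  0.0501] ztop 0.06030382927350557 yaw -0.3794628671958724 ((6.292816162109375, -145.4998321533203), (62.43678283691406, 47.22586441040039), 9.263075828552246)
cyl 671 [-0.0302 -0.1426  0.0456] ztop 0.054783309137606755 yaw 0.15033944402293692 ((-28.277347564697266, -155.66845703125), (132.06446838378906, 67.89067077636719), 14.031556129455566)
```

View pics/b.png

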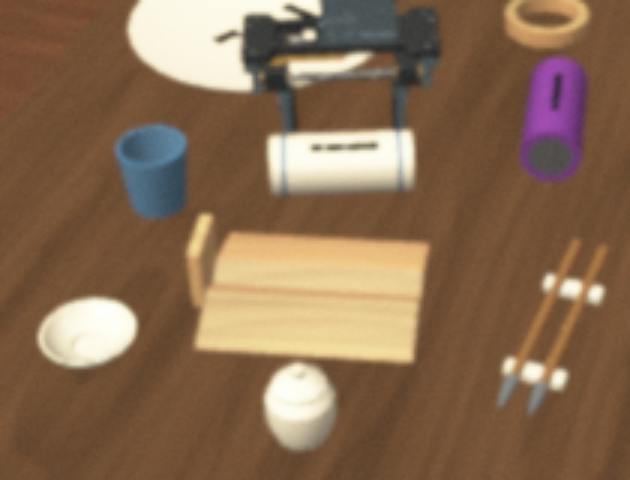

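The fingertips are squarely behind the cylinder, which sits at about (342,160) in the crop. Next I push and turn it parallel to the groove.

Request:
{"name": "jog_arm", "arguments": {
  "steps": [
    {"travel": [3, 0, 0], "turn": 0.015, "fingers": 100},
    {"travel": [3, 0, 0], "turn": 0.015, "fingers": 100},
    {"travel": [4, 0, 0], "turn": 0.015, "fingers": 100},
    {"travel": [4, 0, 0], "turn": 0.015, "fingers": 100},
    {"travel": [4, 0, 0], "turn": 0.015, "fingers": 100},
    {"travel": [4, 0, 0], "turn": 0.015, "fingers": 100},
    {"travel": [4, 0, 0], "turn": 0.015, "fingers": 100},
    {"travel": [4, 0, 0], "turn": 0.015, "fingers": 100},
    {"travel": [4, 0, 0], "turn": 0.015, "fingers": 100},
    {"travel": [4, 0, 0], "turn": 0.013, "fingers": 100}
  ]
}}

```text
clock: 5.25
eef_pos: [0.5845, -0.1828, 0.0459]
eef_rot: [-3.142, 0.0, 1.768]
ft_force: [-0.4, 0.1, -0.3]
grip_width: 0.0912
finger_force: 0.1
```

```bash
python3 - <<'E'
from h import *
tool()
W,p=cloud('side',*get_image('side'));cyl(p,W)
E
```

```text
t 5.25 tcp cr [-0.0265 -0.1652  0.0459] rpy [-3.142  0.     1.768] F [-0.4  0.1 -0.3] g 0.09121569819214141
cyl 717 [-0.038  -0.0986  0.0455] ztop 0.05424785300088616 yaw 0.145280854406587 ((-35.88806915283203, -108.53985595703125), (129.17416381835938, 59.53349685668945), 10.030777931213379)
```

Request:
{"name": "jog_arm", "arguments": {
  "steps": [
    {"travel": [3, 0, 0], "turn": 0, "fingers": 100},
    {"travel": [3, 0, 0], "turn": 0, "fingers": 100},
    {"travel": [3, 0, 0], "turn": 0, "fingers": 100},
    {"travel": [3, 0, 0], "turn": 0, "fingers": 100},
    {"travel": [3, 0, 0], "turn": 0, "fingers": 100},
    {"travel": [3, 0, 0], "turn": 0, "fingers": 100},
    {"travel": [3, 0, 0], "turn": 0, "fingers": 100},
    {"travel": [3, 0, 0], "turn": 0, "fingers": 100},
    {"travel": [3, 0, 0], "turn": 0, "fingers": 100},
    {"travel": [3, 0, 0], "turn": 0, "fingers": 100}
  ]
}}

```text
clock: 6.3
eef_pos: [0.5786, -0.1536, 0.046]
eef_rot: [3.142, 0.0, 1.769]
ft_force: [0.5, -0.9, 0.2]
grip_width: 0.0915
finger_force: 0.6
```

```bash
python3 - <<'E'
from h import *
tool()
W,p=cloud('side',*get_image('side'));cyl(p,W)
E
```

```text
t 6.3 tcp cr [-0.0265 -0.1355  0.046 ] rpy [3.142 0.    1.769] F [ 0.5 -0.9  0.2] g 0.09152787321396033
cyl 749 [-0.0406 -0.0712  0.0458] ztop 0.05541500131654865 yaw 0.09724350131510151 ((-39.17679214477539, -88.92330932617188), (129.1600799560547, 70.99789428710938), 3.2657058238983154)
```

Request:
{"name": "jog_arm", "arguments": {
  "steps": [
    {"travel": [3, 0, 0], "turn": 0, "fingers": 100},
    {"travel": [3, 0, 0], "turn": 0, "fingers": 100},
    {"travel": [3, 0, 0], "turn": 0, "fingers": 100},
    {"travel": [3, 0, 0], "turn": 0, "fingers": 100},
    {"travel": [3, 0, 0], "turn": 0, "fingers": 100},
    {"travel": [3, 0, 0], "turn": 0, "fingers": 100},
    {"travel": [3, 0, 0], "turn": 0, "fingers": 100},
    {"travel": [3, 0, 0], "turn": 0, "fingers": 100},
    {"travel": [3, 0, 0], "turn": 0, "fingers": 100},
    {"travel": [3, 0, 0], "turn": 0, "fingers": 100}
  ]
}}

```text
clock: 7.35
eef_pos: [0.5738, -0.125, 0.0467]
eef_rot: [3.139, 0.002, 1.769]
ft_force: [0.7, -5.2, 3.0]
grip_width: 0.0912
finger_force: 2.5
```

```bash
python3 - <<'E'
from h import *
tool()
W,p=cloud('side',*get_image('side'));cyl(p,W)
cv2.imwrite('pics/c.png',cv2.resize(p[160:320,190:400,::-1],None,fx=3,fy=3))
E
```

```text
t 7.35 tcp cr [-0.0255 -0.1065  0.0467] rpy [3.139e+00 2.000e-03 1.769e+00] F [ 0.7 -5.2  3. ] g 0.09123922746596604
cyl 900 [-0.0398 -0.0454  0.05  ] ztop 0.06095389459189361 yaw -0.00450351259490223 ((-38.787620544433594, -59.165218353271484), (131.82652282714844, 62.39606857299805), 0.5559048652648926)
```

View pics/c.png

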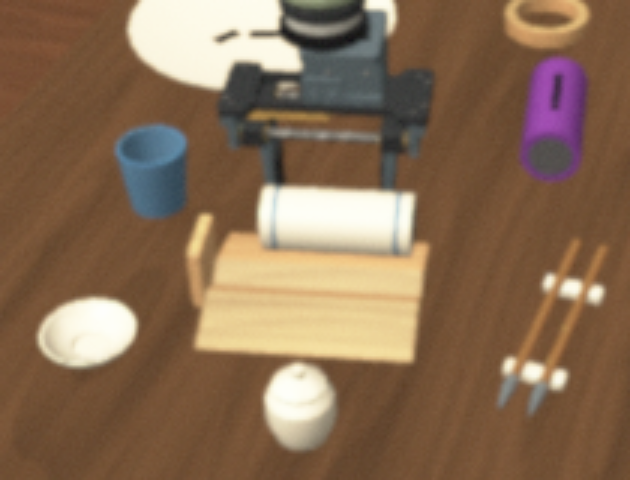

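The cylinder is aligned on the ramp at about (335,220) in the crop. I keep going to the crest.

Request:
{"name": "jog_arm", "arguments": {
  "steps": [
    {"travel": [3, 0, 0], "turn": 0, "fingers": 100},
    {"travel": [3, 0, 0], "turn": 0, "fingers": 100},
    {"travel": [3, 0, 0], "turn": 0, "fingers": 100},
    {"travel": [3, 0, 0], "turn": 0, "fingers": 100},
    {"travel": [3, 0, 0], "turn": 0, "fingers": 100},
    {"travel": [3, 0, 0], "turn": 0, "fingers": 100},
    {"travel": [3, 0, 0], "turn": 0, "fingers": 100},
    {"travel": [3, 0, 0], "turn": 0, "fingers": 100},
    {"travel": [3, 0, 0], "turn": 0, "fingers": 100},
    {"travel": [3, 0, 0], "turn": 0, "fingers": 100}
  ]
}}

```text
clock: 8.4
eef_pos: [0.5675, -0.0953, 0.0464]
eef_rot: [3.14, 0.001, 1.769]
ft_force: [0.9, -3.9, 2.1]
grip_width: 0.0915
finger_force: 2.1
```

```bash
python3 - <<'E'
from h import *
tool()
W,p=cloud('side',*get_image('side'));cyl(p,W)
E
```

```text
t 8.4 tcp cr [-0.0259 -0.0762  0.0464] rpy [3.140e+00 1.000e-03 1.769e+00] F [ 0.9 -3.9  2.1] g 0.09147086542318307
cyl 1059 [-0.0398 -0.0142  0.0562] ztop 0.06929544737422401 yaw -0.007733976413501796 ((-39.20317840576172, -42.63623046875), (89.48400115966797, 131.20071411132812), 89.8886489868164)
```

Request:
{"name": "jog_arm", "arguments": {
  "steps": [
    {"travel": [2, 0, 0], "turn": 0, "fingers": 100},
    {"travel": [2, 0, 0], "turn": 0, "fingers": 100},
    {"travel": [2, 0, 0], "turn": 0, "fingers": 100},
    {"travel": [2, 0, 0], "turn": 0, "fingers": 100},
    {"travel": [2, 0, 0], "turn": 0, "fingers": 100},
    {"travel": [2, 0, 0], "turn": 0, "fingers": 100},
    {"travel": [1, 0, 0], "turn": 0, "fingers": 100},
    {"travel": [1, 0, 0], "turn": 0, "fingers": 100},
    {"travel": [0, 0, 0], "turn": 0, "fingers": 100},
    {"travel": [0, 0, 0], "turn": 0, "fingers": 100}
  ]
}}

```text
clock: 9.45
eef_pos: [0.5641, -0.0812, 0.046]
eef_rot: [3.142, 0.0, 1.769]
ft_force: [-0.1, -0.4, 0.4]
grip_width: 0.0913
finger_force: 0.0
```

```bash
python3 - <<'E'
from h import *
tool()
W,p=cloud('side',*get_image('side'));cyl(p,W)
cv2.imwrite('pics/d.png',cv2.resize(p[160:320,190:400,::-1],None,fx=3,fy=3))
E
```

```text
t 9.45 tcp cr [-0.0264 -0.0616  0.046 ] rpy [3.142 0.    1.769] F [-0.1 -0.4  0.4] g 0.09129165602150684
cyl 993 [-0.0401  0.0124  0.0518] ztop 0.06267534012861771 yaw 0.004352701866475475 ((-39.25482177734375, -9.64542007446289), (130.79257202148438, 74.97393035888672), 0.2464834451675415)
```

View pics/d.png

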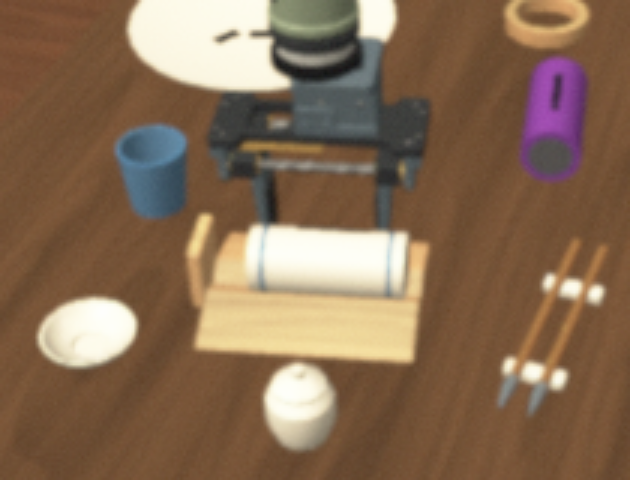

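The cylinder is seated in the groove at about (327,262) in the crop, 39 mm short of the stop. Now I back off, rise and go around to its open end.

Request:
{"name": "jog_arm", "arguments": {
  "steps": [
    {"travel": [-10, 0, 0], "turn": 0, "fingers": 100},
    {"travel": [-20, 0, -20], "turn": 0, "fingers": 80},
    {"travel": [0, 0, -40], "turn": 0, "fingers": 40},
    {"travel": [0, 0, -30], "turn": 0, "fingers": 0},
    {"travel": [10, -30, 0], "turn": 0, "fingers": 0},
    {"travel": [10, -30, 0], "turn": 0, "fingers": 0},
    {"travel": [20, -34, 0], "turn": 0, "fingers": 0},
    {"travel": [30, -30, 0], "turn": 0, "fingers": 0},
    {"travel": [22, 0, 0], "turn": 0, "fingers": 0},
    {"travel": [0, 0, 0], "turn": 0, "fingers": 0}
  ]
}}

```text
clock: 10.5
eef_pos: [0.4291, -0.0439, 0.1362]
eef_rot: [3.142, -0.0, 1.77]
ft_force: [0.6, -0.6, 0.2]
grip_width: 0.0223
finger_force: 0.0
```

```bash
python3 -c "from h import *;tool()"
```

```text
t 10.5 tcp cr [-0.1514  0.0016  0.1362] rpy [ 3.142 -0.     1.77 ] F [ 0.6 -0.6  0.2] g 0.022311049217869392
```

Request:
{"name": "jog_arm", "arguments": {
  "steps": [
    {"travel": [0, -8, 0], "turn": 0, "fingers": 0},
    {"travel": [0, 0, 0], "turn": 0, "fingers": 0},
    {"travel": [0, 0, 25], "turn": 0, "fingers": 0},
    {"travel": [0, 0, 25], "turn": 0, "fingers": 0},
    {"travel": [0, 0, 20], "turn": 0, "fingers": 0},
    {"travel": [-2, 0, 12], "turn": 0, "fingers": 0},
    {"travel": [0, 0, 6], "turn": 0, "fingers": 0},
    {"travel": [0, 0, 0], "turn": 0, "fingers": 0},
    {"travel": [0, 10, 0], "turn": 0, "fingers": 0},
    {"travel": [0, 10, 0], "turn": 0, "fingers": 0}
  ]
}}

```text
clock: 11.5
eef_pos: [0.4442, -0.0445, 0.0487]
eef_rot: [3.139, 0.001, 1.768]
ft_force: [0.6, 0.1, -0.1]
grip_width: 0.0005
finger_force: 0.0
```

Request:
{"name": "jog_arm", "arguments": {
  "steps": [
    {"travel": [0, 5, 0], "turn": 0, "fingers": 0},
    {"travel": [0, 4, 0], "turn": 0, "fingers": 0},
    {"travel": [0, 4, 0], "turn": 0, "fingers": 0},
    {"travel": [0, 3, 0], "turn": 0, "fingers": 0},
    {"travel": [0, 3, 0], "turn": 0, "fingers": 0},
    {"travel": [0, 3, 0], "turn": 0, "fingers": 0},
    {"travel": [0, 3, 0], "turn": 0, "fingers": 0},
    {"travel": [0, 3, 0], "turn": 0, "fingers": 0},
    {"travel": [0, 3, 0], "turn": 0, "fingers": 0},
    {"travel": [0, 3, 0], "turn": 0, "fingers": 0}
  ]
}}

```text
clock: 12.5
eef_pos: [0.4756, -0.0376, 0.0478]
eef_rot: [-3.141, -0.0, 1.769]
ft_force: [-2.6, 0.4, 0.7]
grip_width: 0.0001
finger_force: 1.1
```

```bash
python3 - <<'E'
from h import *
tool()
W,p=cloud('side',*get_image('side'));cyl(p,W)
cv2.imwrite('pics/e.png',cv2.resize(p[160:320,190:400,::-1],None,fx=3,fy=3))
E
```

```text
t 12.5 tcp cr [-0.1046 -0.0015  0.0478] rpy [-3.141 -0.     1.769] F [-2.6  0.4  0.7] g 7.641680930122656e-05
cyl 968 [-0.0298  0.0128  0.0518] ztop 0.06289348099900668 yaw -0.01171973452785981 ((-29.92455291748047, 2.323343276977539), (51.33906173706055, 132.8029022216797), 89.90894317626953)
```

View pics/e.png

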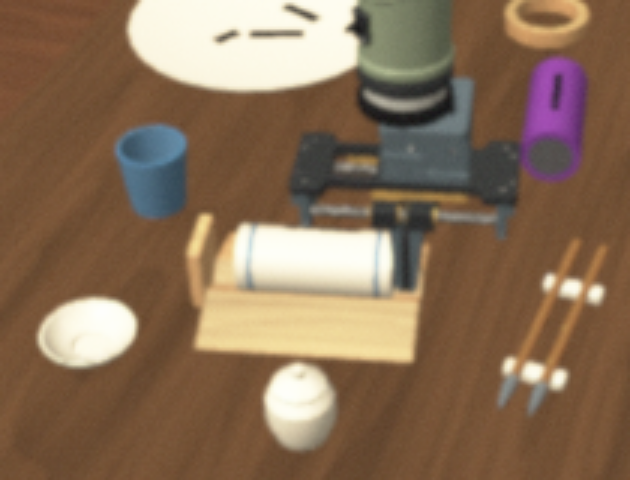

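The closed fingertips are on the cylinder's end at about (403,262) in the crop. Its centre is about 28 mm short of the stop.

Request:
{"name": "jog_arm", "arguments": {
  "steps": [
    {"travel": [0, 3, 0], "turn": 0, "fingers": 0},
    {"travel": [0, 3, 0], "turn": 0, "fingers": 0},
    {"travel": [0, 3, 0], "turn": 0, "fingers": 0},
    {"travel": [0, 3, 0], "turn": 0, "fingers": 0},
    {"travel": [0, 3, 0], "turn": 0, "fingers": 0},
    {"travel": [0, 3, 0], "turn": 0, "fingers": 0},
    {"travel": [0, 2, 0], "turn": 0, "fingers": 0},
    {"travel": [0, 1, 0], "turn": 0, "fingers": 0},
    {"travel": [0, 1, 0], "turn": 0, "fingers": 0},
    {"travel": [0, 1, 0], "turn": 0, "fingers": 0}
  ]
}}

```text
clock: 13.55
eef_pos: [0.4983, -0.0331, 0.0479]
eef_rot: [-3.141, 0.0, 1.769]
ft_force: [-1.5, 0.1, -0.7]
grip_width: 0.0
finger_force: 0.7
```

Request:
{"name": "jog_arm", "arguments": {
  "steps": [
    {"travel": [0, 1, 0], "turn": 0, "fingers": 0},
    {"travel": [0, 1, 0], "turn": 0, "fingers": 0},
    {"travel": [0, 1, 0], "turn": 0, "fingers": 0},
    {"travel": [0, 0, 0], "turn": 0, "fingers": 0}
  ]
}}

```text
clock: 13.95
eef_pos: [0.5016, -0.0325, 0.048]
eef_rot: [3.141, 0.0, 1.769]
ft_force: [-1.0, 0.2, -0.7]
grip_width: 0.0007
finger_force: 0.5
```

```bash
python3 - <<'E'
from h import *
tool()
W,p=cloud('side',*get_image('side'));cyl(p,W)
E
```

```text
t 13.95 tcp cr [-0.0782 -0.0016  0.048 ] rpy [3.141 0.    1.769] F [-1.   0.2 -0.7] g 0.0007076173738764448
cyl 981 [-0.0007  0.0125  0.0522] ztop 0.06269746573542509 yaw -0.014859723813661806 ((0.6037445068359375, 2.968385696411133), (51.84482955932617, 139.7268829345703), 88.83901977539062)
```

Request:
{"name": "jog_arm", "arguments": {
  "steps": [
    {"travel": [0, 1, 0], "turn": 0, "fingers": 0},
    {"travel": [0, 1, 0], "turn": 0, "fingers": 0},
    {"travel": [0, 0, 0], "turn": 0, "fingers": 0}
  ]
}}

```text
clock: 14.3
eef_pos: [0.5028, -0.0322, 0.0479]
eef_rot: [-3.14, -0.0, 1.769]
ft_force: [-4.4, -0.3, 0.9]
grip_width: 0.0005
finger_force: 1.8
```

Request:
{"name": "jog_arm", "arguments": {
  "steps": [
    {"travel": [0, 1, 0], "turn": 0, "fingers": 0},
    {"travel": [0, 1, 0], "turn": 0, "fingers": 0},
    {"travel": [0, 0, 0], "turn": 0, "fingers": 0}
  ]
}}

```text
clock: 14.6
eef_pos: [0.5028, -0.0321, 0.0479]
eef_rot: [-3.136, -0.0, 1.769]
ft_force: [-7.7, -4.2, 6.4]
grip_width: 0.0005
finger_force: 4.5
```

The arm has stopped and the force is rising, so the cylinder is against the stop. I back off and rise clear.

Request:
{"name": "jog_arm", "arguments": {
  "steps": [
    {"travel": [0, -2, 0], "turn": 0, "fingers": 0},
    {"travel": [0, -3, 0], "turn": 0, "fingers": 0},
    {"travel": [0, -15, 0], "turn": 0, "fingers": 0},
    {"travel": [0, -25, 0], "turn": 0, "fingers": 0},
    {"travel": [0, -15, -20], "turn": 0, "fingers": 0},
    {"travel": [0, -20, -40], "turn": 0, "fingers": 0},
    {"travel": [0, -20, -40], "turn": 0, "fingers": 0},
    {"travel": [0, -20, -10], "turn": 0, "fingers": 0},
    {"travel": [0, 0, 0], "turn": 0, "fingers": 0},
    {"travel": [0, 0, 0], "turn": 0, "fingers": 0}
  ]
}}

```text
clock: 15.6
eef_pos: [0.3885, -0.0554, 0.1581]
eef_rot: [3.139, 0.001, 1.768]
ft_force: [0.7, -0.0, -0.1]
grip_width: 0.0007
finger_force: 0.0
```

```bash
python3 - <<'E'
from h import *
tool()
W,p=cloud('side',*get_image('side'));cyl(p,W);cyl(p,W,.045)
cv2.imwrite('pics/f.png',cv2.resize(p[160:320,190:400,::-1],None,fx=3,fy=3))
W,p=cloud('top',*get_image('top'));cyl(p,W)
E
```

```text
t 15.6 tcp cr [-0.1936 -0.0017  0.1581] rpy [3.139e+00 1.000e-03 1.768e+00] F [ 0.7 -0.  -0.1] g 0.0006939675994221536
cyl 975 [-0.      0.012   0.0525] ztop 0.06276263894296408 yaw -0.014167259844755987 ((2.0233535766601562, 4.049493789672852), (51.63789367675781, 139.2268524169922), 87.28922271728516)
cyl 746 [0.001  0.0083 0.0564] ztop 0.06292000783438934 yaw -0.007932030305786672 ((2.1259384155273438, 0.9400177001953125), (137.3451690673828, 51.59037399291992), 0.15901799499988556)
cyl 967 [0.0004 0.0019 0.0588] ztop 0.06937090561735858 yaw 0.001075824781032203 ((1.9337539672851562, 0.14194869995117188), (55.654090881347656, 135.7333984375), 89.9372787475586)
```

View pics/f.png

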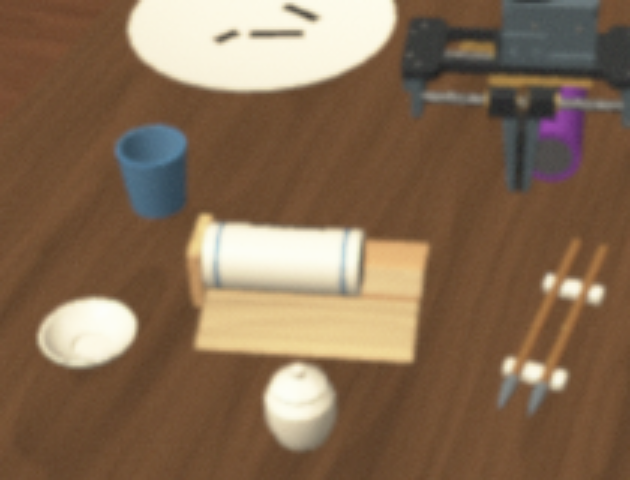

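The cylinder lies in the groove against the stop, with its end at about (208,257) in the crop. The arm is clear of it.

```bash
python3 -c "from rig import *;print(hand_in())"
```

```text
the job is handed in; nothing more can be done
None
```

I rolled the cylinder up the ramp into the groove and pushed it by its end until it met the stop. It looked settled there in the last pictures, with the arm clear and the other things apparently undisturbed, so I handed the job in at about 16 s; no verdict came back.

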